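# Dip the gear case with the gauge rod and show the tip under the magnifier

### The job

Take the gauge rod from its cradle, find which of the gear case's two sloping guide tubes is open, and push the rod into that tube until its collar stops against the mouth; do not press the rod on the capped tube. Then draw the rod out and hold it level with its tip under the middle of the magnifier's lens, about 50 mm below the glass, ready for reading. Finish holding it there: keep the rod gripped and still, touching nothing else.

Things in the scene. Friction and masses are not known exactly. Their poses are not given: they have to be found in the camera images.
- rod_grip (a point): middle of the gauge rod's handle, on its axis: the place to grip. Own x axis runs along the rod to the tip. Steel: round handle 16 mm thick, 90 mm long (45 mm each way); collar 32 mm across, 45 to 51 mm ahead; stem 12 mm thick with dark rings, last 12 mm tapering to 5 mm. Up to 0.21 kg, balances about 28 mm ahead. Starts lying level, axis 100 mm above the bench, tip to the robot's left
- rod_collar (a point): middle of the collar's front face, the one that stops against the mouth; on the rod's axis, 51 mm ahead of rod_grip; own x axis towards the tip
- rod_tip (a point): very end of the rod, on its axis, 151 mm ahead of rod_grip and 100 mm ahead of the collar's front face; own x axis points along the rod, out of the tip
- cradle: fixed dark steel cradle in which the rod lies; origin on the bench straight below the handle's middle, x axis along the rod to the tip. Base 190 x 50 mm, 8 mm high; two slotted rests, 10 mm thick and 34 mm wide, 38 mm behind and 120 mm ahead of the origin, open at the top, reaching 2 mm above the rod's axis. Lift the rod straight up
- gear_case: fixed grey gear case, 135 x 112 mm; origin on the bench straight below the point midway between the tube mouths; the mouths face its -x axis, the case stands 20 to 155 mm along +x. Low part 56 mm high, rear part 106 mm. Two parallel steel guide tubes, 24 mm outside, 50 mm apart, slope up out of it to mouths 130 mm above the bench
- mouth_1 (a point): centre of the mouth of guide tube 1 (the left-hand one as you face the mouths), on the outer face of its end nut. Own z axis = tube axis, pointing OUT of the tube, 30 deg above level; the rod goes in along -z. Straight bore 16 mm wide, 112 mm deep. An open tube's nut is 36 mm across with a 19 mm hole, 16 mm deep, ahead of the bore. One of the two tubes, either, is capped
- mouth_2 (a point): centre of the mouth of guide tube 2 (the right-hand one as you face the mouths), on the outer face of its end nut. Own z axis = tube axis, pointing OUT of the tube, 30 deg above level; the rod goes in along -z. Straight bore 16 mm wide, 112 mm deep. An open tube's nut is 36 mm across with a 19 mm hole, 16 mm deep, ahead of the bore. One of the two tubes, either, is capped
- blank_cap: solid domed steel cap, 36 mm across, fixed over the mouth of the blanked-off tube and standing 13 mm out of it, with a 14 mm square head that stands out to 30 mm; its origin lies at that mouth's centre, so it coincides with mouth_1 or mouth_2; the other tube is the open one
- magnifier: fixed bench magnifier; origin on the bench straight below the lens. Level round lens in a dark ring 68 mm across, 205 to 215 mm above the bench, carried on an 18 mm thick arm hub and 10 mm post, 232 mm high, that stands 80 mm along this body's +x (on the side away from the robot) on a 70 mm round foot; the rod may come in from the other sides
- view_point (a point): where the tip is to be held: straight below the middle of the lens, 50 mm under the glass, 160 mm above the bench; axes as the magnifier's
- gauge_rod: the loose gauge rod as a whole; same point and axes as rod_grip

How it is judged:
By the outcome, as a careful person would: the job done as asked, in the order asked, and still so for the second after the job is handed in, while the arm keeps its last pose, push and grip.
It also fails if it takes over 51 s, if anything falls off the work surface, if the arm or the gripper's body presses on something with over 40 N, if the wrist force passes 120 N, or if a joint passes its speed limit or range.

### The arm

A 6-joint arm with a two-finger parallel gripper is mounted at the origin on a cart in front of the work surface, level with it; the furniture and walls round the work are solid. World frame = base frame: x ahead of the robot, y to its left, z up, the work surface at z = 0. Lengths are in m, angles in rad, forces in N, time in s.
With the tool pointing down it reaches from about 0.225 to 0.875 m from the base axis. Payload 3.4 kg.
Tool frame: the origin (TCP) lies on the centre line of the jaws, within the pads' length; the fingertips stand 19 mm ahead of it and the grasp point (between the pads) is the TCP (nose_length is the distance from the TCP to the fingertips, in m); z points along the fingers, y is the direction in which the jaws open and shut (so a half turn about z gives the same grasp; the last joint's range is limited). The gripper opens to 85 mm and grips with 20 to 120 N. Pads are 22 mm wide; open, the fingers measure 114 mm over their backs; the gripper's body (76 mm by 85 mm) begins 54 mm behind the grasp point. The pads swing forward as they close: fully open they stand 13 mm farther back than shut.
Start: joints at [-0.121, 0.276, 1.505, -0, 1.361, -0.121], TCP at [0.575, -0, 0.25] pointing down, gripper open.
Joint ranges: [-2.89, 2.89], [-0.75, 2.08], [0.22, 2.7], [-1.18, 4.32], [0.11, 2.71], [-2.7, 2.7]. Speed limits (rad/s): [2.57, 2.57, 3.14, 3.14, 3.14, 3.14].

### API

Orientations are given as a unit quaternion [w, x, y, z].
In Python, from rig import * gives the robot as it stands.
- The arm moves only by the shell command python3 -m jog 'ROWS' [OPENING] [FORCE]. ROWS is JSON, one flat list of numbers, 6 for each row, row after row: the shift along the tool's x, y, z in mm, then the turn, a rotation vector about the tool's x, y, z in degrees. In form: [tx, ty, tz, wx, wy, wz, tx, ty, tz, wx, wy, wz, ...]. A call has 1 to 10 rows; each row is the pose to reach, as a shift and turn from the pose commanded when the call began, along the tool's axes at that moment; what a row does not reach only later rows make up. A row lasts 1/8 s, in which the tool goes at most 62.5 mm and 10.7 degrees, less where a joint would pass 70% of its speed; a pose out of reach is approached as far as the arm can. A call with a gripper value outside its range is refused whole. OPENING is the closure, from 0 (fully open) to 1 (shut), set as the call begins (- or left out, the last holds). The fingers move at their own pace and stop on an object; FORCE is the grip in N (left out, the last holds). Time passes only in rows, so rows that repeat a pose let the fingers close. It gives the time, the measured TCP pose, the force and the opening at its end, in the units of the state.
- get_state(): the state, without advancing time (a new reading comes with each control period).
- get_image(name): name is "scene" or "side" or "wrist"; returns a dict with "frame" (480x640x3 uint8, red, green, blue), "camera_matrix" (3x3 intrinsics, pixels), "rvec" (rotation vector, rad) and "tvec" (3), from world to camera coordinates, as OpenCV has them. Camera axes: x right, y down, z forward; pixel columns grow to the right and rows downward; lengths in m; the calibration is good to about 2 mm. A picture is of the moment at which its call begins. There is no depth.
- sign_off(): hands the job in, once; it reports no verdict.
The state is a dict: "clock": time; "qpos": joint angles; "qd": joint speeds; "effort": joint torques, N m; "position": TCP position; "ee_rot": TCP orientation; "contact_force": force on the tool from outside, world axes, zero at the start; "moment": the same for the moment, N m; "width": finger opening in m.
Only numpy, scipy, OpenCV 4.12 (cv2) and the standard library are available. Lean on these libraries where they do the work, as an engineer would, in place of code of your own. Each camera call takes 0.05 s, during which the arm holds its last target.

## Working session

There is one attempt and no reset: what is moved stays moved. The work goes in short steps, Python scripts to look and compute and a shell command to move; the robot and the scene stay as the last step left them, time stands still between calls to the robot, and variables do not carry over. Pictures are saved under pics/ and viewed, and the job is handed in when it is done.

```bash
ls; mkdir -p pics; python3 - <<'E'
from rig import *
import cv2
print(get_state())
for n in ["scene","side","wrist"]:
    d=get_image(n); cv2.imwrite(f"pics/{n}0.png",d["frame"][:,:,::-1])
    R,_=cv2.Rodrigues(d["rvec"]); print(n,d["camera_matrix"].tolist() if hasattr(d["camera_matrix"],'tolist') else d["camera_matrix"], (-R.T@d["tvec"].reshape(3) if hasattr(d["tvec"],'reshape') else 0), R.round(3).tolist())
E
```

```text
pics
{'clock': 0.0, 'qpos': array([-1.21018100e-01,  2.76587191e-01,  1.50613685e+00,  5.70157264e-06,
        1.36070773e+00, -1.21009363e-01]), 'qd': array([-0.00215625, -0.00058572, -0.00025735,  0.00101462,  0.00059469,
       -0.00029958]), 'effort': array([ 6.20495921e-04, -4.16768074e+01, -2.45808578e+01, -1.52056768e-04,
        1.11346930e-02,  1.69860516e-05]), 'position': array([5.74500796e-01, 4.68536073e-05, 2.49442659e-01]), 'ee_rot': array([-7.25683673e-04,  7.07109994e-01,  7.07102971e-01, -5.64781613e-04]), 'contact_force': array([0.24212503, 0.4087765 , 0.473039  ]), 'moment': array([-0.07964844,  0.01158805, -0.03777086]), 'width': 0.08547197390617939}
scene [[440.8267021692191, 0.0, 316.28385883949113], [0.0, 440.8267021692191, 240.24319812454232], [0.0, 0.0, 1.0]] [ 0.17239544 -0.32586937  0.75309476] [[0.806, -0.592, -0.0], [-0.441, -0.6, -0.667], [0.395, 0.538, -0.745]]
side [[570.908458822643, 0.0, 323.49836950177195], [0.0, 570.908458822643, 235.68900722055983], [0.0, 0.0, 1.0]] [ 0.42676475 -0.51551436  0.68178934] [[0.987, -0.16, 0.004], [-0.1, -0.639, -0.762], [0.124, 0.752, -0.647]]
wrist [[385.680310750072, 0.0, 322.43132608573404], [0.0, 385.680310750072, 242.5838122071083], [0.0, 0.0, 1.0]] [0.57525076 0.06978545 0.37372377] [[1.0, 0.0, -0.002], [0.001, -0.962, 0.273], [-0.002, -0.273, -0.962]]
```

View pics/scene0.png

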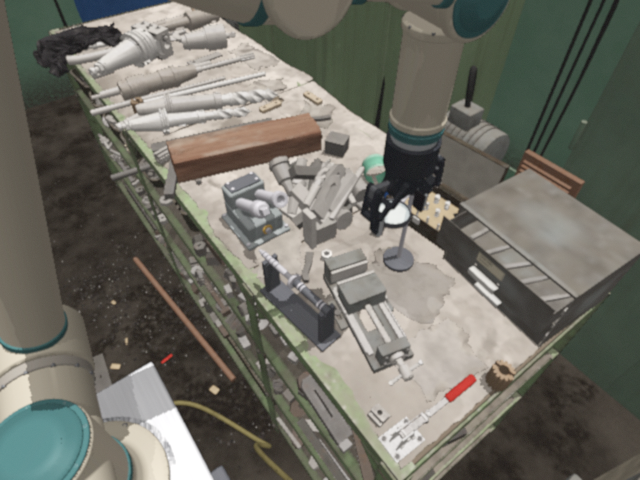

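View pics/side0.png

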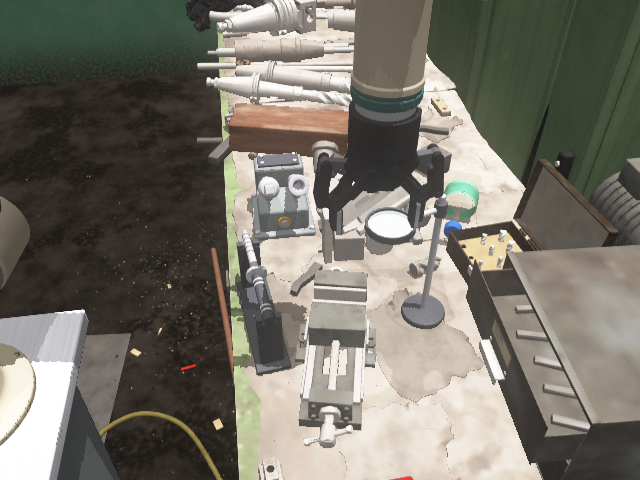

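View pics/wrist0.png

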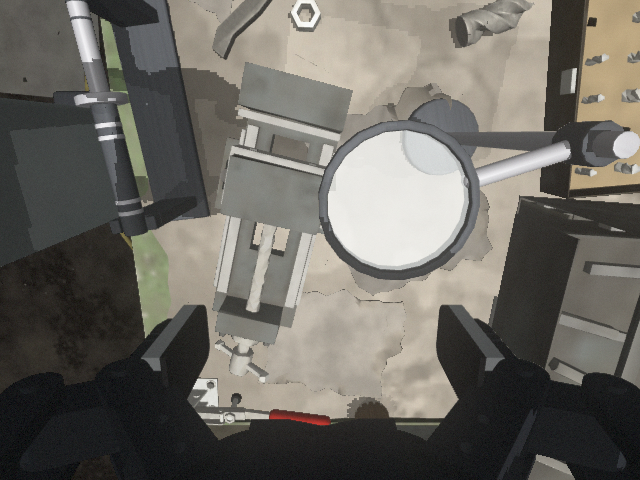

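The arm and bench are visible: cradle around side (262,300), gear case at (283,200), magnifier lens at (390,225). I'll enlarge the areas that matter.

```bash
python3 - <<'E'
import cv2, numpy as np
s=cv2.imread("pics/side0.png"); c=cv2.imread("pics/scene0.png")
a=cv2.resize(s[140:240,220:345],None,fx=6,fy=6,interpolation=cv2.INTER_CUBIC)
cv2.imwrite("pics/a.png",a)
b=cv2.resize(s[220:380,220:300],None,fx=3.7,fy=3.7,interpolation=cv2.INTER_CUBIC)
e=cv2.resize(c[160:355,215:345],None,fx=3.04,fy=3.04,interpolation=cv2.INTER_CUBIC)[:592]
h=min(len(b),len(e)); cv2.imwrite("pics/b.png",np.hstack([b[:h],e[:h]]))
E
```

```text
(no output)
```

View pics/a.png

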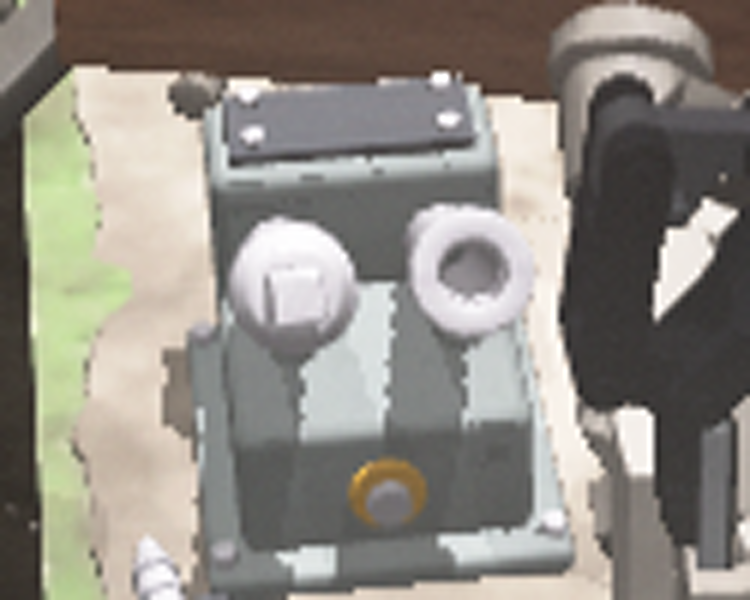

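View pics/b.png

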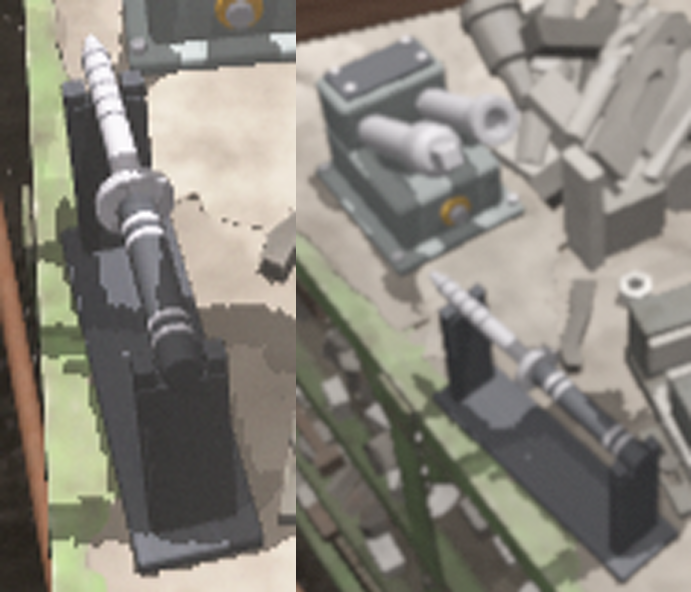

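The open tube is the right-hand one facing the mouths (hole at side ≈(298.7,185)), so it's mouth_2; the left has the square-headed cap. Next, triangulate the points.

```bash
cat > h.py <<'E'
import numpy as np, cv2
def ray(cam,px):
    R,_=cv2.Rodrigues(np.array(cam["rvec"],float)); t=np.array(cam["tvec"],float).reshape(3)
    K=np.array(cam["camera_matrix"],float); d=R.T@np.linalg.solve(K,[px[0],px[1],1.]); return -R.T@t,d/np.linalg.norm(d)
def onz(cam,px,z):
    o,d=ray(cam,px); return o+d*(z-o[2])/d[2]
def tri(*cp):
    A=np.zeros((3,3));b=np.zeros(3);rs=[ray(c,p) for c,p in cp]
    for o,d in rs:
        M=np.eye(3)-np.outer(d,d);A+=M;b+=M@o
    X=np.linalg.solve(A,b)
    return X,[np.linalg.norm((np.eye(3)-np.outer(d,d))@(X-o)) for o,d in rs]
def proj(cam,X):
    return cv2.projectPoints(np.array(X,float).reshape(-1,1,3),np.array(cam["rvec"],float),np.array(cam["tvec"],float),np.array(cam["camera_matrix"],float),None)[0].reshape(-1,2)
E
python3 - <<'E'
from rig import *
from h import *
import pickle
C={n:get_image(n) for n in ["scene","side","wrist"]}
pickle.dump(C,open("cams0.pkl","wb"))
sc,si,w=C["scene"],C["side"],C["wrist"]
np.set_printoptions(precision=4,suppress=True)
a=lambda x,y:(x/6+220-.4,y/6+140-.4)
bl=lambda x,y:(x/3.7+220-.35,y/3.7+220-.35)
br=lambda x,y:((x-296)/3.04+215-.33,y/3.04+160-.33)
print("open",tri((si,a(473,270)),(sc,br(494,117))), onz(si,a(473,270),.13),onz(sc,br(494,117),.13))
print("caphead",tri((si,a(297,295)),(sc,br(447,152))))
print("tip",tri((si,bl(90,40)),(sc,br(434,276))),onz(si,bl(90,40),.1),onz(sc,br(434,276),.1))
print("collar",tri((si,bl(134,204)),(sc,br(541,367)),(w,(100,98))),onz(si,bl(134,204),.1),onz(sc,br(541,367),.1),onz(w,(100,98),.1))
# lens ring
f=w["frame"]; g=cv2.cvtColor(f,cv2.COLOR_RGB2GRAY)
m=(g>215).astype(np.uint8); n,l,s,c=cv2.connectedComponentsWithStats(m)
i=l[200,400]; cnt=max(cv2.findContours((l==i).astype(np.uint8),0,1)[0],key=cv2.contourArea); hull=cv2.convexHull(cnt); e=cv2.fitEllipse(hull); print(e)
for z in(.205,.21,.215): print(z,onz(w,e[0],z))
for p in [(322,200),(478,200),(398,122),(398,278)]: print(onz(w,p,.213))
# rod handle pts in wrist
for p in [(79,20),(107,127),(130,222)]: print(p,onz(w,p,.1))
E
```

```text
open (array([0.5129, 0.2657, 0.1274]), [np.float64(1.287701482089759e-05), np.float64(1.2877014820789966e-05)]) [0.5125 0.262  0.13  ] [0.5115 0.2633 0.13  ]
caphead (array([0.4625, 0.2433, 0.1404]), [np.float64(0.00013246177023826412), np.float64(0.00013246177023836672)])
tip (array([0.4151, 0.1885, 0.1022]), [np.float64(0.0012100300734874225), np.float64(0.001210030073487484)]) [0.4157 0.1927 0.1   ] [0.4149 0.189  0.1   ]
collar (array([0.4278, 0.0903, 0.0996]), [np.float64(0.0008859717040746367), np.float64(0.002078408226501102), np.float64(0.002224018444987721)]) [0.4272 0.0889 0.1   ] [0.4291 0.0886 0.1   ] [0.4265 0.0922 0.1   ]
((394.78955078125, 198.10342407226562), (130.2759552001953, 139.01808166503906), 47.68722915649414)
0.205 [0.6072 0.0421 0.205 ]
0.21 [0.6062 0.0429 0.21  ]
0.215 [0.6053 0.0437 0.215 ]
[0.5751 0.0426 0.213 ]
[0.6407 0.0426 0.213 ]
[0.6054 0.074  0.213 ]
[0.6089 0.0076 0.213 ]
(79, 20) [0.4205 0.1387 0.1   ]
(107, 127) [0.4284 0.0736 0.1   ]
(130, 222) [0.435  0.0074 0.1   ]
```

Estimates: tip (0.415,0.190), collar (0.428,0.090), rod_grip ≈ (0.434,0.042,0.1), with heights and lengths agreeing with the given sizes. Lens centre ≈ (0.607,0.042). I'll move over the rod with jaws part closed and look again.

```bash
python3 -m jog '[0,-40,-5,0,0,0, 10,-80,0,0,0,-4, 30,-120,5,0,0,-7.4, 42,-140,10,0,0,-7.4, 42,-140,10,0,0,-7.4]' 0.35
python3 - <<'E'
from rig import *
from h import *
import pickle
print(get_state()["position"],get_state()["ee_rot"],get_state()["width"])
C={n:get_image(n) for n in ["scene","side","wrist"]}
pickle.dump(C,open("cams1.pkl","wb"))
for n in C: cv2.imwrite(f"pics/{n}1.png",C[n]["frame"][:,:,::-1])
E
```

```text
clock: 0.92
position: [0.4334, 0.0426, 0.2403]
ee_rot: [-0.0, 0.66, 0.752, -0.0]
contact_force: [-0.2, -0.1, -0.2]
width: 0.0554
[0.43343535 0.04257372 0.24030066] [-2.00001025e-04  6.59519367e-01  7.51687533e-01 -1.31474629e-04] 0.0553946031304706
```

View pics/wrist1.png

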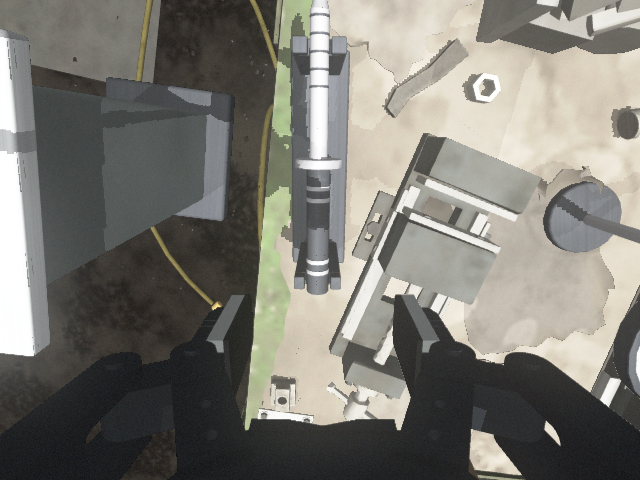

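View pics/side1.png

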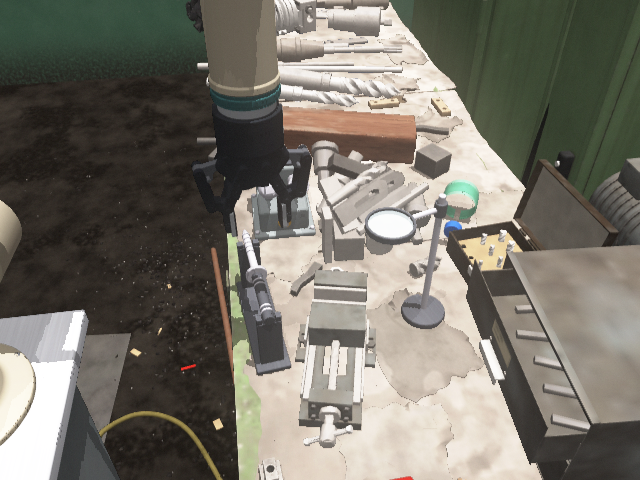

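The wrist view shows the rod almost straight: handle end (317,292), collar (318,163), tip near (319,2). Measure with z = 0.1, and the lens by two views.

```bash
python3 - <<'E'
from h import *
import pickle
np.set_printoptions(precision=4,suppress=True)
C=pickle.load(open("cams1.pkl","rb")); C0=pickle.load(open("cams0.pkl","rb")); w,si=C["wrist"],C["side"]
P=[onz(w,p,.1) for p in [(317,292),(318,163),(319,3)]]
for p in P: print(p)
print("collar tri",tri((C0["side"],(255.9,274.8)),(C0["scene"],(295.3,280.4)),(w,(318,163))))
d=P[2]-P[0]; print(np.linalg.norm(d),np.degrees(np.arctan2(d[1],d[0])),np.linalg.norm(P[1]-P[0]))
d=P[1]-P[0]; print("h dir",np.degrees(np.arctan2(d[1],d[0])))
g=cv2.cvtColor(si["frame"],cv2.COLOR_RGB2GRAY)
m=(g>200).astype(np.uint8); n,l,s,c=cv2.connectedComponentsWithStats(m); i=l[225,390]; print(s[i])
cnt=max(cv2.findContours((l==i).astype(np.uint8),0,1)[0],key=cv2.contourArea); e=cv2.fitEllipse(cv2.convexHull(cnt)); print(e)
for z in(.205,.21,.215): print(onz(si,e[0],z))
print(tri((si,e[0]),(C0["wrist"],(398.5,200))))
E
```

```text
[ 0.4385 -0.0022  0.1   ]
[0.4274 0.0911 0.1   ]
[0.416  0.1857 0.1   ]
collar tri (array([0.4281, 0.0901, 0.0987]), [np.float64(0.0008075404339906627), np.float64(0.0017394829885645652), np.float64(0.0011064202241404476)])
0.1892649639328644 96.83572540211824 0.09392401709143473
h dir 96.79159052905864
[368 211  45  27 952]
((390.2193298339844, 223.89015197753906), (26.506298065185547, 45.182289123535156), 95.05313873291016)
[0.6095 0.0485 0.205 ]
[0.6076 0.0426 0.21  ]
[0.6056 0.0367 0.215 ]
(array([0.6076, 0.0422, 0.2104]), [np.float64(0.00017986218054573974), np.float64(0.00017986218054575807)])
```

```bash
python3 - <<'E'
from h import *
import pickle
np.set_printoptions(precision=4,suppress=True)
C=pickle.load(open("cams1.pkl","rb")); w,si=C["wrist"],C["side"]
for a,b in [((428,135),(317,271)),((540,181),(366,272)),((395,212),(311,302)),((378,268),(308,328)),((475,303),(366,330))]: print(tri((w,a),(si,b)))
for p in [(340,350),(358,295)]: print(onz(w,p,.03),onz(w,p,.05))
E
```

```text
(array([0.5151, 0.1205, 0.0608]), [np.float64(0.00726956100568395), np.float64(0.007269561005683952)])
(array([0.5948, 0.0973, 0.0727]), [np.float64(0.0003208401435179538), np.float64(0.0003208401435178745)])
(array([0.4986, 0.0581, 0.0607]), [np.float64(0.005020610381331762), np.float64(0.005020610381331714)])
(array([0.49  , 0.0094, 0.0617]), [np.float64(0.0021880018910307867), np.float64(0.0021880018910309207)])
(array([ 0.5723, -0.0095,  0.0661]), [np.float64(0.0010773780507697351), np.float64(0.001077378050769805)])
[ 0.4715 -0.0901  0.03  ] [ 0.4689 -0.0781  0.05  ]
[ 0.48   -0.0302  0.03  ] [ 0.4769 -0.0217  0.05  ]
```

Vise top ≈ 0.065 m, below the fingertips' 0.081 and beyond x = 0.49, so it is clear. Descend and grip.

```bash
python3 -m jog '[0,0,40,0,0,0.4, 0,0,80,0,0,0.4, 0,0,115,0,0,0.4, 0,0,132,0,0,0.4, 0,0,140,0,0,0.4, 0,0,140,0,0,0.4]' 0.35
python3 -m jog '[0,0,0,0,0,0,0,0,0,0,0,0,0,0,0,0,0,0,0,0,0,0,0,0]' 1 60
python3 -m jog '[0,0,0,0,0,0,0,0,0,0,0,0,0,0,0,0,0,0,0,0,0,0,0,0]' 1 100
```

```text
clock: 1.82
position: [0.4358, 0.0417, 0.1001]
ee_rot: [-0.0, 0.663, 0.749, -0.0]
contact_force: [0.3, -0.1, 0.6]
width: 0.0553
clock: 2.33
position: [0.4347, 0.0419, 0.1011]
ee_rot: [0.0, 0.663, 0.749, -0.0]
contact_force: [-2.6, -0.5, 5.6]
width: 0.0131
clock: 2.82
position: [0.4347, 0.0419, 0.1011]
ee_rot: [0.0, 0.662, 0.749, -0.0]
contact_force: [-2.8, -1.6, 6.2]
width: 0.0119
```

```bash
python3 - <<'E'
from rig import *
from h import *
import pickle
print(get_state()["position"],get_state()["width"])
C={n:get_image(n) for n in ["side","wrist"]}
pickle.dump(C,open("cams2.pkl","wb"))
a=cv2.resize(C["side"]["frame"][180:380,190:330],None,fx=2.9,fy=2.9)[:,:,::-1]
b=cv2.resize(C["wrist"]["frame"][:,210:430],None,fx=1.2,fy=1.2)[:,:,::-1]
cv2.imwrite("pics/g2.png",np.hstack([a[:576],b[:576]]))
E
```

```text
[0.43473753 0.04188908 0.10114447] 0.011911125057569699
```

View pics/g2.png

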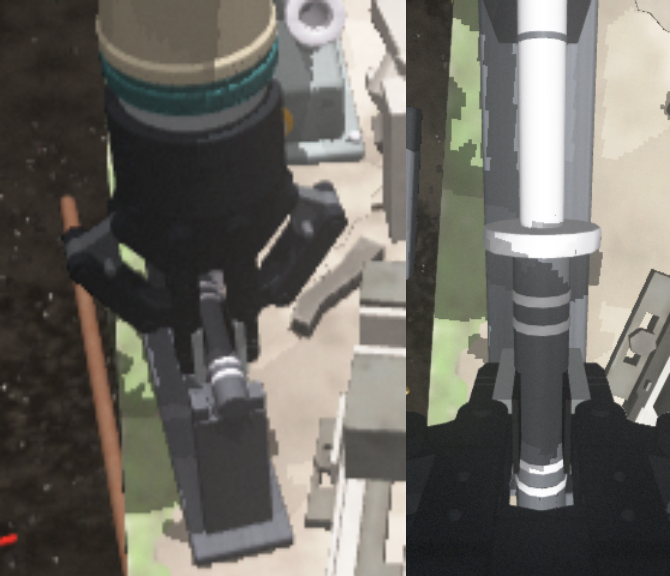

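The jaws straddle the handle and the rod is centred between the pads. Lift and re-check.

```bash
python3 -m jog '[0,0,-8,0,0,0, 0,0,-20,0,0,0, 0,0,-45,0,0,0, 0,0,-75,0,0,0, 0,0,-100,0,0,0, 0,0,-110,0,0,0, 0,0,-110,0,0,0,0,0,-110,0,0,0]'
python3 - <<'E'
from rig import *
from h import *
import pickle
print(get_state())
C={n:get_image(n) for n in ["scene","side","wrist"]}
pickle.dump(C,open("cams3.pkl","wb"))
for n in C: cv2.imwrite(f"pics/{n}3.png",C[n]["frame"][:,:,::-1])
a=cv2.resize(C["side"]["frame"][140:340,190:330],None,fx=2.9,fy=2.9)[:,:,::-1]
b=cv2.resize(C["wrist"]["frame"][:,210:430],None,fx=1.2,fy=1.2)[:,:,::-1]
cv2.imwrite("pics/g3.png",np.hstack([a[:576],b[:576]]))
E
```

```text
clock: 3.92
position: [0.4343, 0.042, 0.2094]
ee_rot: [-0.001, 0.663, 0.749, -0.001]
contact_force: [0.6, -0.6, -1.7]
width: 0.0119
{'clock': 3.925, 'qpos': array([-6.32446588e-02,  9.65734060e-02,  1.84444199e+00, -1.30732618e-05,
        1.20253063e+00, -1.85421174e-01]), 'qd': array([ 1.61767109e-04,  4.56366709e-03,  3.86774233e-03, -1.51351461e-05,
        2.19729095e-03, -1.45312542e-03]), 'effort': array([ 9.95535840e-03, -3.01320934e+01, -2.38578397e+01,  5.00134786e-02,
       -8.28254008e-03,  3.47023233e-04]), 'position': array([0.43428345, 0.04203202, 0.20939647]), 'ee_rot': array([-7.67191339e-04,  6.62616667e-01,  7.48958076e-01, -6.04454568e-04]), 'contact_force': array([ 0.62036006, -0.60108169, -1.69751401]), 'moment': array([-0.06924483,  0.01260601,  0.0279395 ]), 'width': 0.011875737313467513}
```

View pics/g3.png

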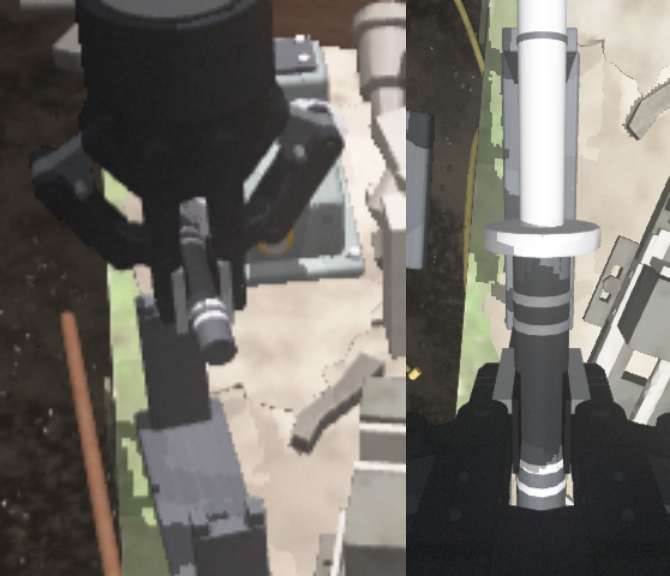

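View pics/scene3.png

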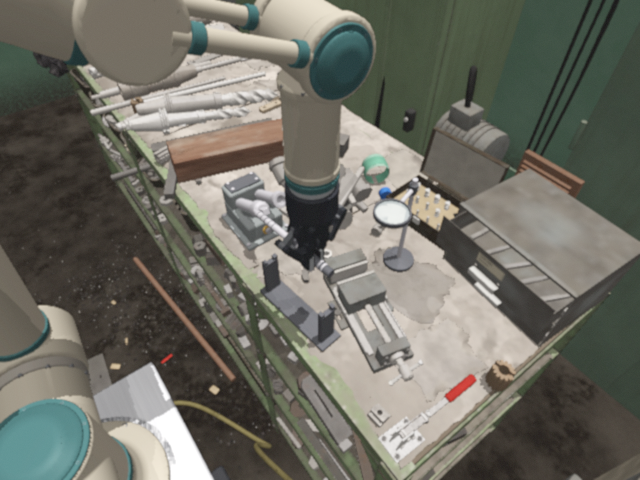

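The rod is held level, unmoved in the grip, and clear of the cradle. Move to a vantage point to view the mouths from above.

```bash
python3 -m jog '[10,-5,-40,0,0,2, 45,-10,-80,0,0,5, 90,-18,-80,0,0,9, 125,-18,-80,0,0,10.5, 131,-18,-80,0,0,10.5, 131,-18,-80,0,0,10.5]'
python3 - <<'E'
from rig import *
from h import *
import pickle
C={n:get_image(n) for n in ["scene","side","wrist"]}
pickle.dump(C,open("cams4.pkl","wb"))
for n in C: cv2.imwrite(f"pics/{n}4.png",C[n]["frame"][:,:,::-1])
E
```

```text
clock: 4.82
position: [0.401, 0.1696, 0.2898]
ee_rot: [0.0, 0.728, 0.686, -0.001]
contact_force: [0.4, -0.7, -0.9]
width: 0.012
```

View pics/wrist4.png

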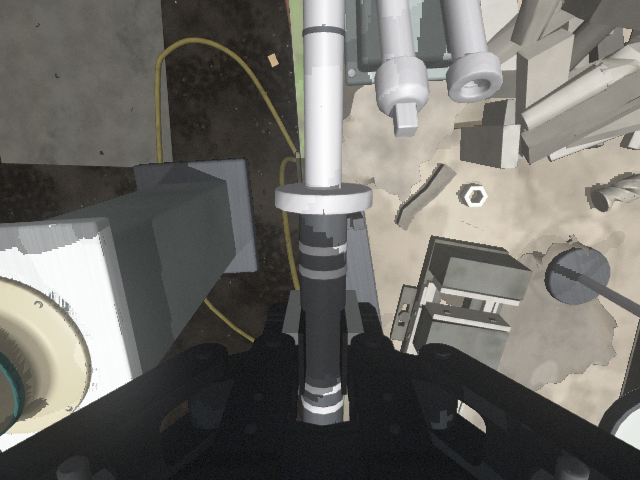

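View pics/side4.png

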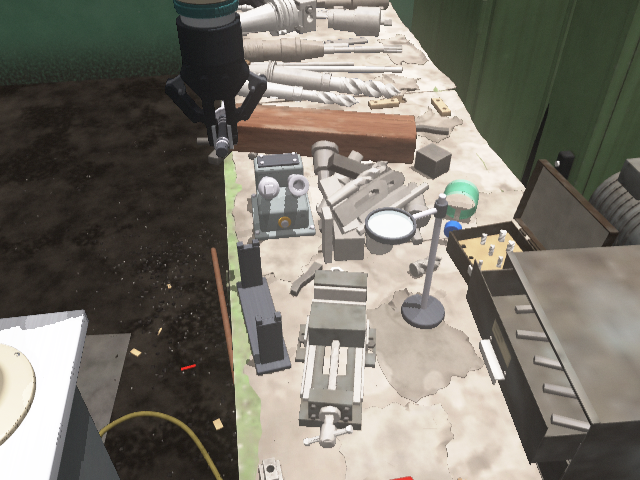

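```bash
python3 - <<'E'
from h import *
import pickle
C=pickle.load(open("cams4.pkl","rb"))
a=cv2.resize(C["wrist"]["frame"][0:145,345:545],None,fx=4,fy=4,interpolation=cv2.INTER_CUBIC)
cv2.imwrite("pics/z4.png",a[:,:,::-1])
b=cv2.resize(C["side"]["frame"][145:245,245:325],None,fx=6,fy=6,interpolation=cv2.INTER_CUBIC)
cv2.imwrite("pics/zs4.png",b[:,:,::-1])
E
```

```text
(no output)
```

View pics/z4.png

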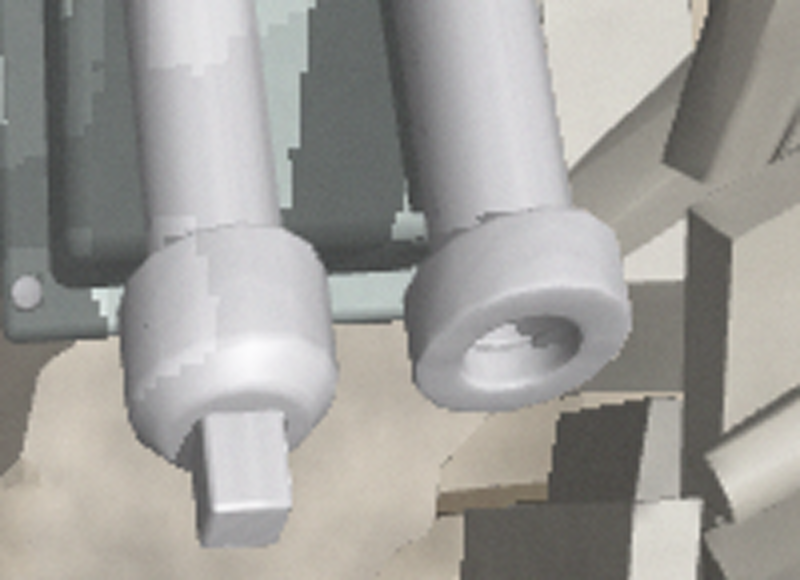

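View pics/zs4.png

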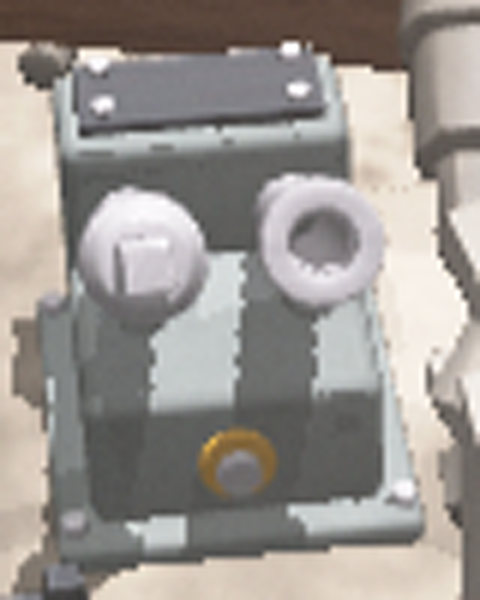

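Wrist view: open nut centred at ≈(475,87), cap head's end face at ≈(406,131). Triangulate, and get the axis direction from the tube edges.

```bash
python3 - <<'E'
from h import *
import pickle
np.set_printoptions(precision=4,suppress=True)
C=pickle.load(open("cams4.pkl","rb")); w,si=C["wrist"],C["side"]; sc=pickle.load(open("cams0.pkl","rb"))["scene"]
z=lambda x,y:(x/4+345-.4,y/4-.4); s=lambda x,y:(x/6+245-.4,y/6+145-.4)
m2=tri((w,z(522,351)),(si,s(321,241)),(sc,(279.8,198.2))); print("m2",m2, onz(w,z(522,351),.13),onz(si,s(321,241),.13))
hd=tri((w,z(245,527)),(si,s(150,266)),(sc,(264.4,209.7))); print("head",hd,onz(w,z(245,527),.145),onz(si,s(150,266),.145))
E=[((385,0),(430,240)),((540,0),(568,205)),((127,0),(150,250)),((255,0),(277,225))]
N=[np.cross(ray(w,z(*a))[1],ray(w,z(*b))[1]) for a,b in E]; N=np.array([n/np.linalg.norm(n) for n in N])
u,sv,vt=np.linalg.svd(N); d=vt[2]*np.sign(vt[2][1]); print(sv,d,"yaw",np.degrees(np.arctan2(d[1],d[0])),"pitch",np.degrees(np.arcsin(d[2])))
# nut-to-tube2 only
for q in (m2[0],hd[0]): print(proj(w,q))
D=hd[0]-m2[0]; print(np.linalg.norm(D[:2]),np.degrees(np.arctan2(D[1],D[0])-np.arctan2(50,-25.98))%360)
D=onz(w,z(245,527),.145)-onz(w,z(522,351),.13); print(np.linalg.norm(D[:2]),np.degrees(np.arctan2(D[1],D[0])-np.arctan2(50,-25.98))%360)
# base plate front corners & side edge, at low z
for zz in(0.,.008):
  a,b=onz(si,s(65,562),zz),onz(si,s(428,540),zz); print(a,b,np.linalg.norm(a-b),np.degrees(np.arctan2(*(b-a)[[1,0]]))+90)
E
```

```text
m2 (array([0.5118, 0.2623, 0.1301]), [np.float64(0.0005693863711039652), np.float64(0.0004751290631350457), np.float64(0.0008326642146272318)]) [0.5124 0.262  0.13  ] [0.5119 0.2616 0.13  ]
head (array([0.4616, 0.2369, 0.1454]), [np.float64(0.0008694474207911317), np.float64(0.0015406690541705658), np.float64(0.002062996636246867)]) [0.4618 0.236  0.145 ] [0.4629 0.2361 0.145 ]
[1.9885 0.2097 0.0447] [ 0.0163  0.8618 -0.507 ] yaw 88.9174479919613 pitch -30.46526369519916
[[474.3508  86.9719]]
[[405.6416 130.028 ]]
0.0563250536686325 89.3587374830878
0.05691528022910624 89.73465056264405
[0.4333 0.2887 0.    ] [0.5445 0.2818 0.    ] 0.11137179081395698 86.4464115274248
[0.4332 0.2793 0.008 ] [0.5431 0.2725 0.008 ] 0.1100649731950066 86.44641152742479
```

```bash
python3 - <<'E'
from h import *
import pickle
np.set_printoptions(precision=4,suppress=True)
C=pickle.load(open("cams4.pkl","rb")); w,si=C["wrist"],C["side"]
z=lambda x,y:(x/4+345-.4,y/4-.4); s=lambda x,y:(x/6+245-.4,y/6+145-.4)
def yaw(c,a,b,h): 
  A,B=onz(c,a,h),onz(c,b,h); print(A,B,np.linalg.norm(A-B),np.degrees(np.arctan2(*(B-A)[[1,0]]))+90)
yaw(w,z(15,341),z(400,320),.008)
yaw(w,z(80,285),z(410,265),.056)
yaw(si,s(90,418),s(380,396),.056)
yaw(si,s(82,132),s(325,110),.108)
yaw(si,s(75,68),s(315,50),.108)
yaw(si,s(74,522),s(400,490),.01)
# cap circle centres in side: left/right extents
g=si
E
```

```text
[0.434  0.2819 0.008 ] [0.528  0.2809 0.008 ] 0.09403914413610233 89.38054130392949
[0.4451 0.2871 0.056 ] [0.5155 0.2867 0.056 ] 0.07040089133947844 89.67476159806428
[0.4446 0.2869 0.056 ] [0.5306 0.2842 0.056 ] 0.08604337040712781 88.16742161794522
[0.4513 0.36   0.108 ] [0.5252 0.3608 0.108 ] 0.07391925760133358 90.55308404343995
[0.4518 0.3961 0.108 ] [0.5264 0.395  0.108 ] 0.07467398983375662 89.16649519567
[0.4372 0.2953 0.01  ] [0.5378 0.2951 0.01  ] 0.10053715641564444 89.8981993848467
```

Mouth_2 = (0.512, 0.262, 0.130) (height matches 130 mm), tube yaw ≈ 89.3°, slope 30.5° (given 30). Work out the move to 40 mm in front of the mouth.

```bash
cat >> h.py <<'E'
from scipy.spatial.transform import Rotation as Ro
def tool_R(d,):
    # tool x along d, tool y horizontal, z downish
    d=np.array(d)/np.linalg.norm(d); y=np.cross([0,0,-1.],d); y/=np.linalg.norm(y); return np.column_stack([d,y,np.cross(d,y)])
def delta(st,p,R):
    q=st["ee_rot"]; R0=Ro.from_quat([q[1],q[2],q[3],q[0]])
    return (R0.inv().apply(np.array(p)-st["position"])*1000).round(1),np.degrees((R0.inv()*Ro.from_matrix(R)).as_rotvec()).round(2)
M2=np.array([.512,.262,.130]); yw=np.radians(89.3)
D=np.array([np.cos(yw)*np.cos(np.pi/6),np.sin(yw)*np.cos(np.pi/6),-.5])
E
python3 - <<'E'
from rig import *
from h import *
s=get_state(); R=tool_R(D); print(R.round(3))
p=M2-D*.191 - R[:,2]*.001
print(p,delta(s,p,R)); 
for q in [(.41,.11,.29),(.46,.0966,.26)]: print(delta(s,q,R)[0])
E
```

```text
[[ 0.011  1.    -0.006]
 [ 0.866 -0.012 -0.5  ]
 [-0.5    0.    -0.866]]
[0.50998528 0.09710146 0.22636603] (array([-64.8, 112.9,  63.7]), array([ -0.77, -29.95,  -2.79]))
[-58.2  12.3   0.1]
[-68.5  63.   30. ]
```

```bash
python3 -m jog '[-20,4,0,0,-7,-0.5, -40,8,0,-0.2,-15,-1, -58,14,0,-0.5,-23,-2, -67,40,15,-0.8,-30,-2.8, -67,75,38,-0.8,-30,-2.8, -65,105,60,-0.8,-30,-2.8, -65,113,63.7,-0.8,-30,-2.8, -65,113,63.7,-0.8,-30,-2.8, -65,113,63.7,-0.8,-30,-2.8]'
python3 - <<'E'
from rig import *
from h import *
import pickle
s=get_state(); R=tool_R(D); print(s["qpos"],delta(s,M2-D*.191 - R[:,2]*.001,R))
C={n:get_image(n) for n in ["scene","side","wrist"]}
pickle.dump(C,open("cams5.pkl","wb"))
cv2.imwrite("pics/wrist5.png",C["wrist"]["frame"][:,:,::-1])
a=cv2.resize(C["side"]["frame"][130:260,245:345],None,fx=4,fy=4,interpolation=cv2.INTER_CUBIC)
b=cv2.resize(C["scene"]["frame"][150:280,215:315],None,fx=4,fy=4,interpolation=cv2.INTER_CUBIC)
cv2.imwrite("pics/z5.png",np.hstack([a,b])[:,:,::-1])
print(proj(C["side"],[M2,M2-.04*D]),proj(C["scene"],[M2,M2-.04*D]))
E
```

```text
clock: 6.1
position: [0.5094, 0.0978, 0.2275]
ee_rot: [0.182, 0.687, 0.679, -0.183]
contact_force: [-0.1, -0.5, -0.8]
width: 0.0122
[ 0.36652115  0.32650511  1.60851595 -0.48857055  1.43304478  0.50292137] (array([-0. ,  0.6,  1.4]), array([ 0.09, -0.02, -0.01]))
[[298.12591558 184.6416225 ]
 [300.29000576 186.80226246]] [[280.32368351 198.4029822 ]
 [289.0476069  200.6189637 ]]
```

View pics/z5.png

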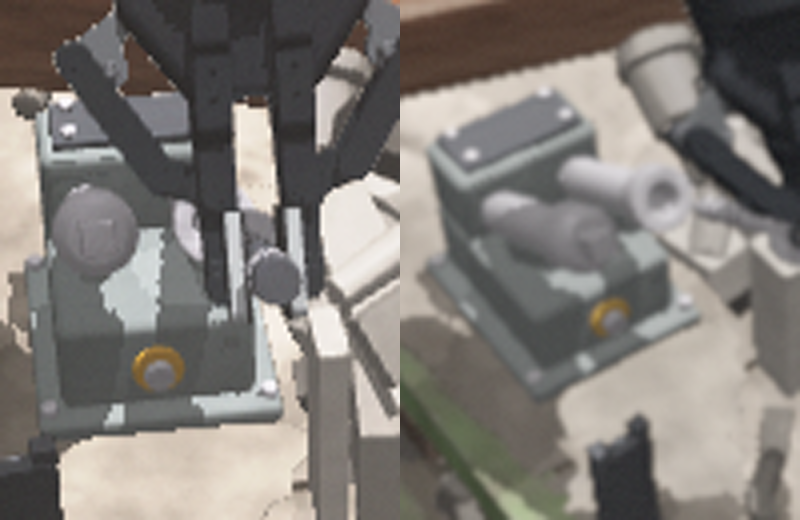

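View pics/wrist5.png

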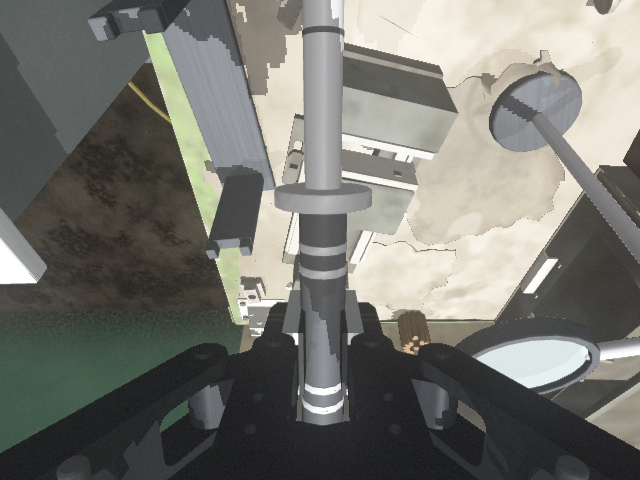

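```bash
python3 - <<'E'
from h import *
import pickle
C=pickle.load(open("cams5.pkl","rb"))
b=cv2.resize(C["scene"]["frame"][180:225,260:320],None,fx=12,fy=12,interpolation=cv2.INTER_NEAREST)
cv2.imwrite("pics/z5b.png",b[:,:,::-1])
E
```

```text
(no output)
```

View pics/z5b.png

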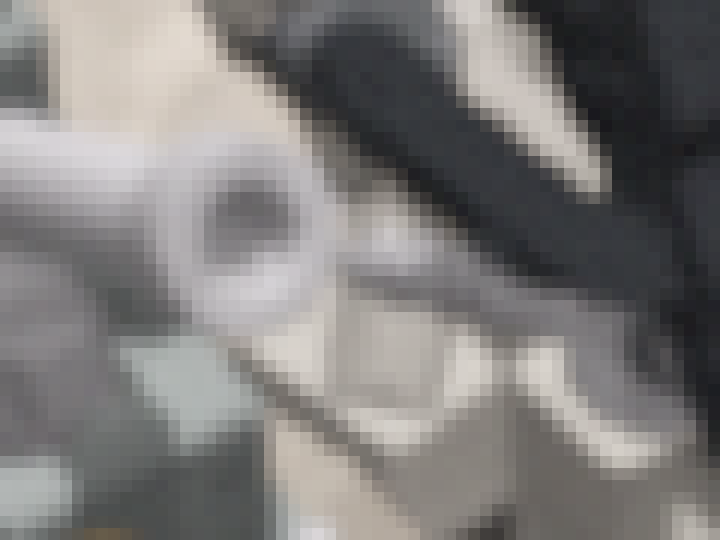

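Scene view: the tip (≈(288.3,201)) lies in line with the nut (≈(280.4,198.5)), within ~1 px of prediction. Advance in small steps, watching force.

```bash
python3 -m jog '[8,0.6,0.7,0,0,0, 18,0.6,0.7,0,0,0, 28,0.6,0.7,0,0,0, 38,0.6,0.7,0,0,0, 46,0.6,0.7,0,0,0, 52,0.6,0.7,0,0,0,52,0.6,0.7,0,0,0]'
python3 - <<'E'
from rig import *
from h import *
s=get_state(); R=tool_R(D); print(delta(s,M2-D*.151 - R[:,2]*.001,R), s["contact_force"],s["moment"])
C={n:get_image(n) for n in ["scene","side"]}
b=cv2.resize(C["scene"]["frame"][175:235,250:330],None,fx=9,fy=9,interpolation=cv2.INTER_CUBIC)
cv2.imwrite("pics/z6.png",b[:,:,::-1])
E
```

```text
clock: 7.12
position: [0.5111, 0.143, 0.1997]
ee_rot: [0.182, 0.687, 0.679, -0.184]
contact_force: [1.1, -0.3, -1.6]
width: 0.0123
(array([-13.1,  -0.6,  -0.1]), array([0.08, 0.02, 0.08])) [ 1.1436128  -0.32935384 -1.62018449] [ 0.30959768 -0.01421607  0.05820311]
```

View pics/z6.png

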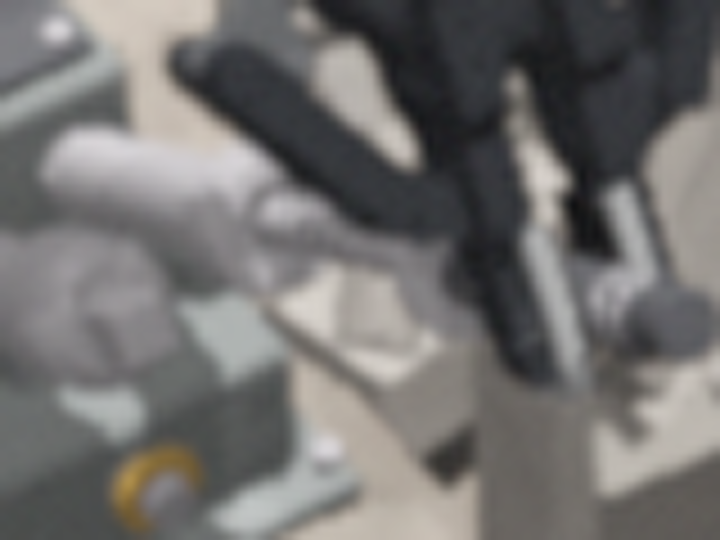

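The tip is inside the nut hole with negligible force (~1 N). Continue.

```bash
python3 -m jog '[6,0,0,0,0,0, 12,0,0,0,0,0, 18,0,0,0,0,0, 24,0,0,0,0,0,24,0,0,0,0,0]'
python3 - <<'E'
from rig import *
from h import *
s=get_state(); R=tool_R(D); print(delta(s,M2-D*.151 - R[:,2]*.001,R), s["contact_force"]@R,s["moment"]@R)
E
```

```text
clock: 7.85
position: [0.5113, 0.1639, 0.1876]
ee_rot: [0.182, 0.686, 0.679, -0.184]
contact_force: [-0.9, -0.1, -1.5]
width: 0.0117
(array([-37.3,  -0.5,  -0.2]), array([0.07, 0.02, 0.09])) [ 0.62646482 -0.86244539  1.36116699] [-0.04159527  0.33753372 -0.01322918]
```

```bash
python3 -m jog '[7,0,0,0,0,0, 14,0,0,0,0,0, 21,0,0,0,0,0, 28,0,0,0,0,0,28,0,0,0,0,0]'
python3 -m jog '[6,0,0,0,0,0, 12,0,0,0,0,0, 18,0,0,0,0,0, 22,0,0,0,0,0,22,0,0,0,0,0]'
python3 - <<'E'
from rig import *
from h import *
s=get_state(); R=tool_R(D); print(delta(s,M2-D*.151 - R[:,2]*.001,R), s["contact_force"]@R,s["moment"]@R)
C={n:get_image(n) for n in ["scene"]}
b=cv2.resize(C["scene"]["frame"][160:235,240:320],None,fx=8,fy=8,interpolation=cv2.INTER_CUBIC)
cv2.imwrite("pics/z7.png",b[:,:,::-1])
E
```

```text
clock: 8.48
position: [0.5115, 0.1882, 0.1736]
ee_rot: [0.182, 0.686, 0.679, -0.184]
contact_force: [-0.0, -0.9, -1.2]
width: 0.0118
clock: 9.1
position: [0.5118, 0.2071, 0.1628]
ee_rot: [0.182, 0.687, 0.679, -0.184]
contact_force: [0.3, 0.6, -2.4]
width: 0.0121
(array([-87. ,  -0.6,  -0.1]), array([0.08, 0.02, 0.07])) [1.68319134 0.25448583 1.77325944] [ 0.01001834  0.37575936 -0.03979362]
```

View pics/z7.png

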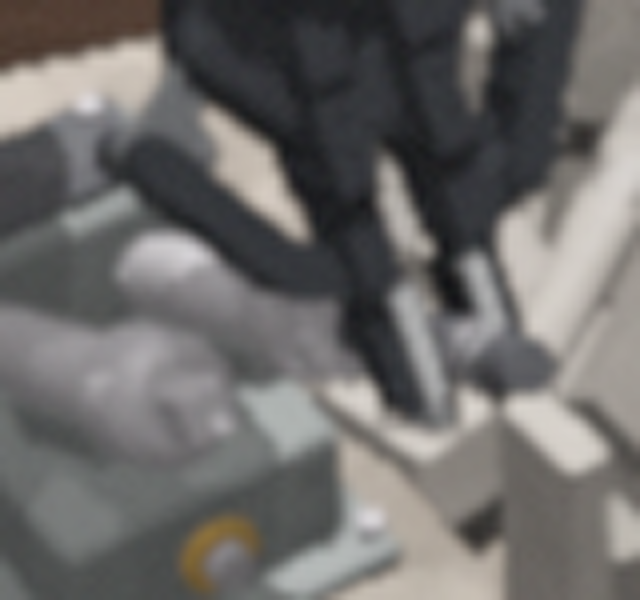

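87 mm in, free. Now creep to the collar stop.

```bash
python3 -m jog '[3,0,0,0,0,0, 6,0,0,0,0,0, 8,0,0,0,0,0, 10,0,0,0,0,0,10,0,0,0,0,0]'
for i in 1 2 ; do :; done
python3 -m jog '[1,0,0,0,0,0, 2,0,0,0,0,0,2,0,0,0,0,0]'
```

```text
clock: 9.78
position: [0.5119, 0.2156, 0.1579]
ee_rot: [0.182, 0.687, 0.679, -0.184]
contact_force: [-0.5, -0.2, -2.1]
width: 0.0118
clock: 10.15
position: [0.512, 0.2159, 0.1577]
ee_rot: [0.183, 0.687, 0.679, -0.185]
contact_force: [0.1, -4.3, 1.2]
width: 0.0117
```

```bash
python3 -m jog '[0.7,0,0,0,0,0, 1.5,0,0,0,0,0,1.5,0,0,0,0,0]'; python3 - <<'E'
from rig import *
from h import *
s=get_state(); R=tool_R(D); print(delta(s,M2-D*.151 - R[:,2]*.001,R), s["contact_force"]@R,s["moment"]@R)
E
```

```text
clock: 10.52
position: [0.512, 0.216, 0.1577]
ee_rot: [0.184, 0.686, 0.679, -0.186]
contact_force: [0.2, -7.1, 3.4]
width: 0.0116
(array([-97.3,  -0.6,   0.5]), array([0.07, 0.33, 0.02])) [-7.79281676  0.27769282  0.62075942] [-0.0728157  -1.10496913 -0.04454939]
```

Contact at ~97 mm by estimate, within the ~2 mm calibration. Press slightly more and verify by image that the collar is on the nut.

```bash
python3 -m jog '[1,0,0,0,0,0,2,0,0,0,0,0,3,0,0,0,0,0,3,0,0,0,0,0,3,0,0,0,0,0]'; python3 - <<'E'
from rig import *
from h import *
s=get_state(); R=tool_R(D); print(delta(s,M2-D*.151 - R[:,2]*.001,R), s["contact_force"]@R,s["moment"]@R)
C={n:get_image(n) for n in ["scene","side","wrist"]}
b=cv2.resize(C["scene"]["frame"][160:235,240:320],None,fx=5,fy=5,interpolation=cv2.INTER_CUBIC)
a=cv2.resize(C["side"]["frame"][150:225,260:340],None,fx=5,fy=5,interpolation=cv2.INTER_CUBIC)
cv2.imwrite("pics/z8.png",np.hstack([b,a])[:,:,::-1])
cv2.imwrite("pics/wrist8.png",C["wrist"]["frame"][:,:,::-1])
E
```

```text
clock: 11.15
position: [0.512, 0.216, 0.1576]
ee_rot: [0.186, 0.686, 0.678, -0.188]
contact_force: [-0.5, -13.5, 8.6]
width: 0.0121
(array([-97.4,  -0.5,   1.1]), array([ 0.06,  0.66, -0.01])) [-15.95566767  -0.38288429  -0.70145835] [-0.0637987  -2.13360612 -0.15523013]
```

View pics/z8.png

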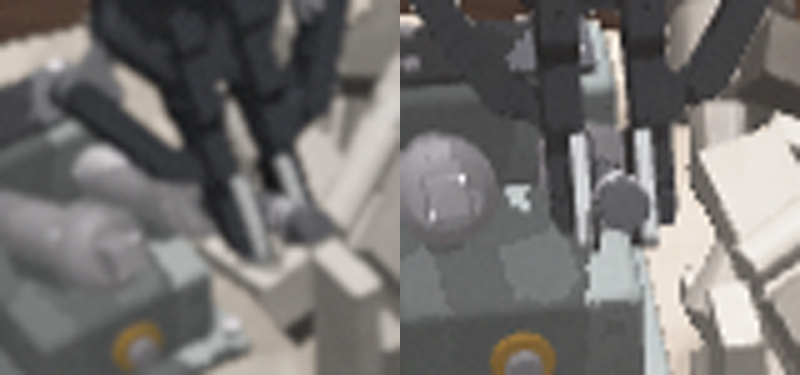

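View pics/wrist8.png

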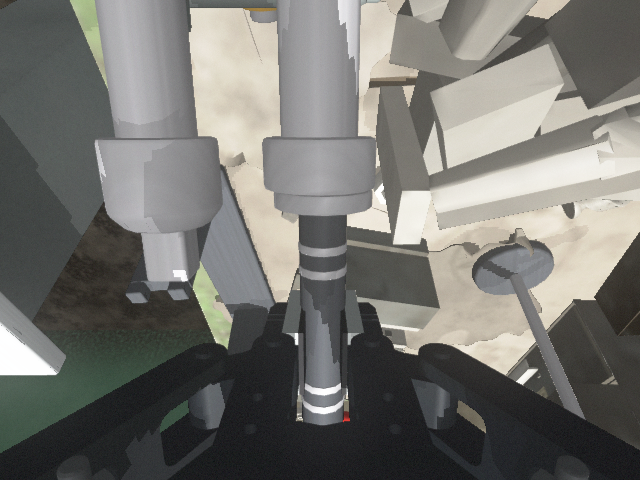

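The wrist view shows the collar flush on the nut face (≈(318,195)), stopped at 16 N axial, and the cap tube untouched. Draw out along the axis.

```bash
python3 -m jog '[-6,0,0,0,0,0, -14,0,0,0,0,0,-26,0,0,0,0,0,-40,0,0,0,0,0,-54,0,0,0,0,0,-68,0,0,0,0,0,-82,0,0,0,0,0,-96,0,0,0,0,0,-112,0,0,0,0,0,-130,0,0,0,0,0]'
python3 -m jog '[-15,0,0,0,0,0,-25,0,0,0,0,0,-25,0,0,0,0,0]'
python3 - <<'E'
from rig import *
from h import *
s=get_state(); R=tool_R(D); print(delta(s,M2-D*.151 - R[:,2]*.001,R), s["contact_force"]@R,s["moment"]@R)
V=np.array([.6076,.0423,.16])
d=np.array([np.cos(yw),np.sin(yw),0]); R=tool_R(d)
for p in [s["position"]*[1,1,0]+[0,-.02,.26],(.50,-.08,.26),(.50,-.10882,.161),(.6058,-.1087,.161)]: print(p,delta(s,p,R))
E
```

```text
clock: 12.55
position: [0.5107, 0.1075, 0.2203]
ee_rot: [0.182, 0.687, 0.679, -0.184]
contact_force: [0.5, -0.1, -2.2]
width: 0.0118
clock: 12.92
position: [0.5106, 0.0863, 0.2327]
ee_rot: [0.182, 0.687, 0.679, -0.183]
contact_force: [-0.2, 0.4, -2.7]
width: 0.012
(array([52.5, -0.7,  0.1]), array([ 0.1 , -0.02, -0.03])) [ 1.70650925 -0.19294052  2.08019024] [-0.01887325  0.31070193 -0.00594465]
[0.51056498 0.06632969 0.26      ] (array([-31. ,   0.3, -13.6]), array([ 0.1 , 29.98, -0.  ]))
(0.5, -0.08, 0.26) (array([-157.8,   -8.6,   59.5]), array([ 0.1 , 29.98, -0.  ]))
(0.5, -0.10882, 0.161) (array([-133.3,   -8.4,  159.7]), array([ 0.1 , 29.98, -0.  ]))
(0.6058, -0.1087, 0.161) (array([-132. ,   97.4,  159.2]), array([ 0.1 , 29.98, -0.  ]))
```

Rod is out, grip unchanged. I'll bring it in diagonally (yaw 45°, from the robot's near side) to stay far from the cabinet. First: back, up and level.

```bash
python3 - <<'E'
from rig import *
from h import *
s=get_state()
for p in [(.49,.05,.27),(.46,-.02,.28),(.444,-.121,.28)]: print(p,delta(s,p,tool_R(np.array([np.cos(yw),np.sin(yw),0]))))
E
```

```text
(0.49, 0.05, 0.27) (array([-50.3, -20.1, -14.1]), array([ 0.1 , 29.98, -0.  ]))
(0.46, -0.02, 0.28) (array([-116.3,  -49.2,   12.4]), array([ 0.1 , 29.98, -0.  ]))
(0.444, -0.121, 0.28) (array([-203.9,  -64. ,   62.9]), array([ 0.1 , 29.98, -0.  ]))
```

```bash
python3 -m jog '[-25,-8,-8,0,8,0, -50,-20,-14,0,16,0, -85,-35,-2,0,24,0, -116,-49,12,0.1,30,0, -160,-57,38,0.1,30,0, -195,-63,58,0.1,30,0,-204,-64,63,0.1,30,0,-204,-64,63,0.1,30,0]'
python3 - <<'E'
from rig import *
from h import *
s=get_state(); d=np.array([1,1,0])/2**.5; V=np.array([.6076,.0423,.161])
for p in [(.444,-.121,.28),V-.231*d, V-.151*d]: print(p,delta(s,p,tool_R(d)))
E
```

```text
clock: 13.92
position: [0.4442, -0.1206, 0.2794]
ee_rot: [-0.001, 0.711, 0.703, -0.0]
contact_force: [0.1, 0.4, -2.1]
width: 0.0122
(0.444, -0.121, 0.28) (array([-0.4, -0.2, -0.6]), array([-0.09, -0.  , 44.3 ]))
[ 0.44425833 -0.12104167  0.161     ] (array([ -0.5,   0.3, 118.4]), array([-0.09, -0.  , 44.3 ]))
[ 0.50082688 -0.06447312  0.161     ] (array([ 56.7,  56.1, 118.3]), array([-0.09, -0.  , 44.3 ]))
```

```bash
python3 -m jog '[0,0,0,0,0,9, 0,0,0,0,0,18, 0,0,0,0,0,27, 0,0,10,0,0,36, 0,0,40,0,0,44.3, 0,0,75,0,0,44.3, 0,0,105,0,0,44.3, 0,0,118.4,0,0,44.3, 0,0,118.4,0,0,44.3,0,0,118.4,0,0,44.3]'
python3 - <<'E'
from rig import *
from h import *
import pickle
s=get_state(); d=np.array([1,1,0])/2**.5; V=np.array([.6076,.0423,.161])
for p in [V-.231*d, V-.151*d]: print(p,delta(s,p,tool_R(d)))
C={n:get_image(n) for n in ["scene","side","wrist"]}
pickle.dump(C,open("cams9.pkl","wb"))
for n in C: cv2.imwrite(f"pics/{n}9.png",C[n]["frame"][:,:,::-1])
print(proj(C["side"],[V-.08*d-[0,0,.001]]),proj(C["scene"],[V-.08*d-[0,0,.001]]))
E
```

```text
clock: 15.18
position: [0.4451, -0.1206, 0.1624]
ee_rot: [0.001, 0.924, 0.383, 0.0]
contact_force: [-0.4, -0.6, -1.3]
width: 0.0118
[ 0.44425833 -0.12104167  0.161     ] (array([-0.9, -0.3,  1.4]), array([ 0.1 , -0.02,  0.09]))
[ 0.50082688 -0.06447312  0.161     ] (array([79.1, -0.2,  1.4]), array([ 0.1 , -0.02,  0.09]))
[[355.13425592 286.29227355]] [[386.28357391 264.48781828]]
```

View pics/side9.png

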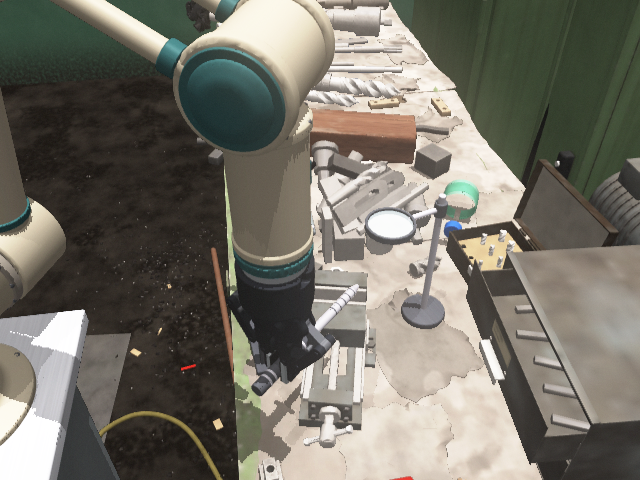

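View pics/scene9.png

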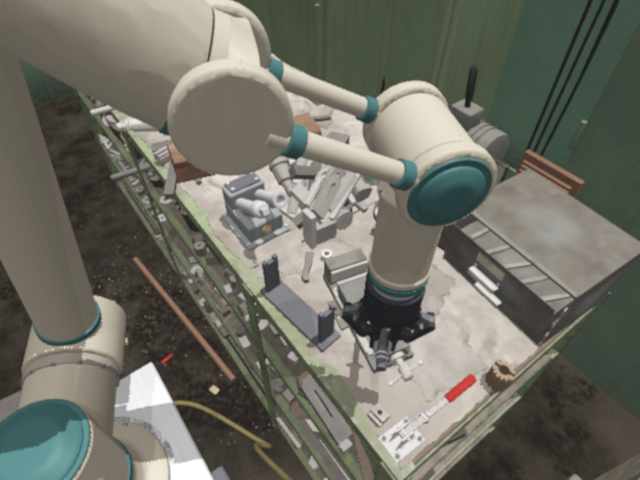

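View pics/wrist9.png

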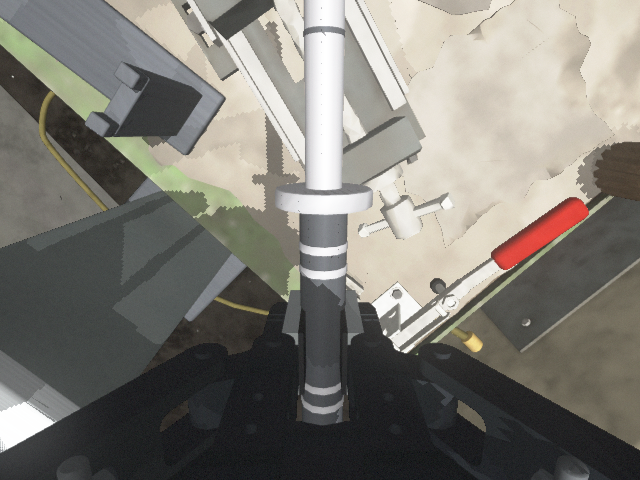

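The rod is level, tip at side ≈(356,287), within 1 px of predicted. Slide in along the rod.

```bash
python3 -m jog '[8,0,1,0,0,0, 22,0,1,0,0,0, 40,0,1,0,0,0, 56,0,1,0,0,0, 68,0,1,0,0,0, 76,0,1,0,0,0, 79,0,1,0,0,0, 79,0,1,0,0,0,79,0,1,0,0,0,79,0,1,0,0,0]'
python3 - <<'E'
from rig import *
from h import *
import pickle
s=get_state(); d=np.array([1,1,0])/2**.5; V=np.array([.6076,.0423,.161])
print(delta(s,V-.151*d,tool_R(d)))
C={n:get_image(n) for n in ["scene","side","wrist"]}
pickle.dump(C,open("cams10.pkl","wb"))
a=cv2.resize(C["side"]["frame"][190:340,290:450],None,fx=5,fy=4*1.0,interpolation=cv2.INTER_CUBIC) if 0 else cv2.resize(C["side"]["frame"][190:310,300:460],None,fx=5,fy=5,interpolation=cv2.INTER_CUBIC)
cv2.imwrite("pics/z10.png",a[:,:,::-1]); cv2.imwrite("pics/wrist10.png",C["wrist"]["frame"][:,:,::-1]); cv2.imwrite("pics/scene10.png",C["scene"]["frame"][:,:,::-1])
P=[V-[0,0,.001],V-[0,0,.001]-.1*d]
print(proj(C["side"],P),proj(C["scene"],P))
E
```

```text
clock: 16.58
position: [0.4997, -0.065, 0.1603]
ee_rot: [-0.0, 0.924, 0.383, -0.0]
contact_force: [0.7, 0.2, -1.6]
width: 0.0118
(array([ 1.2,  0.4, -0.7]), array([-0.02,  0.04,  0.02]))
[[387.39163154 252.43210884]
 [346.3736359  295.48818708]] [[388.28497118 230.9219659 ]
 [385.73896424 273.62158101]]
```

View pics/z10.png

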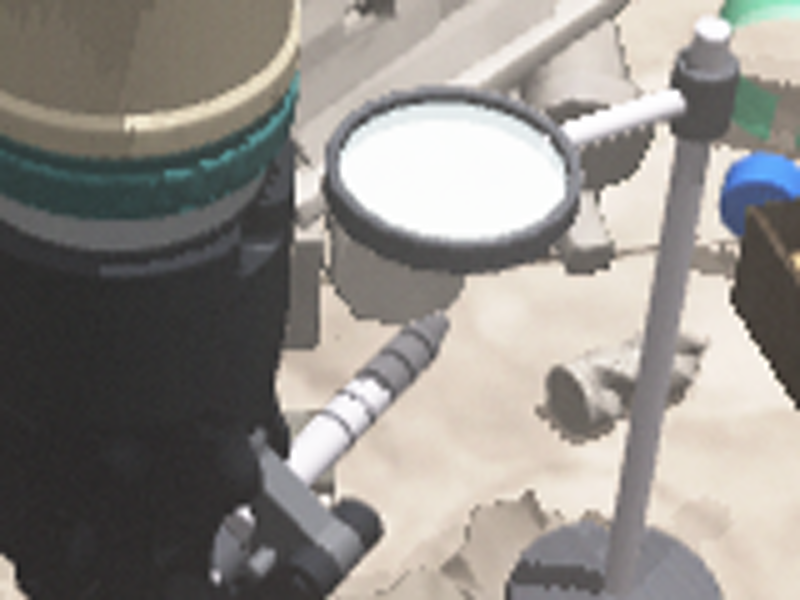

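View pics/scene10.png

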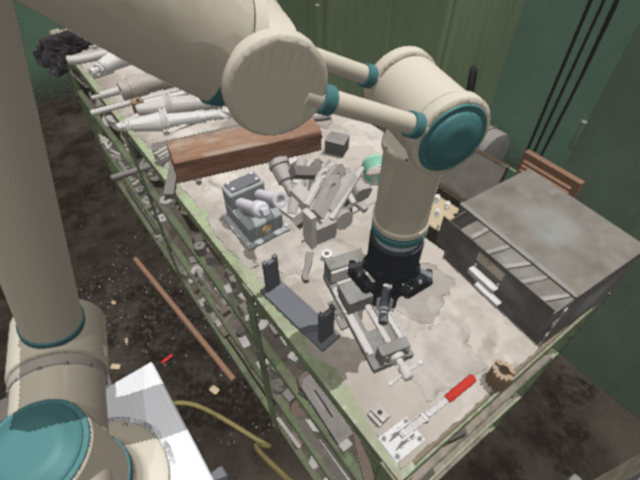

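View pics/wrist10.png

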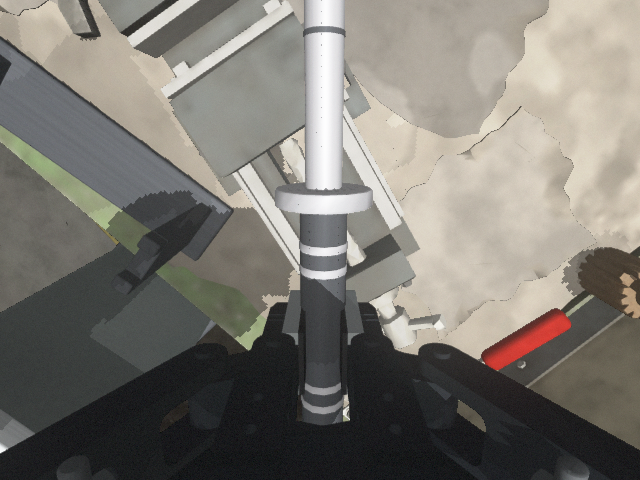

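Side view: the tip is under the lens at ≈(388.2,253.2) against the target (387.4,252.4), about 1 mm off; the stem line matches level. Small trim, settle, check and hand in.

```bash
python3 -m jog '[0.5,0,-0.8,0,0,0,0.5,0,-0.8,0,0,0,0.5,0,-0.8,0,0,0,0.5,0,-0.8,0,0,0,0.5,0,-0.8,0,0,0,0.5,0,-0.8,0,0,0]'
python3 - <<'E'
from rig import *
from h import *
s=get_state(); d=np.array([1,1,0])/2**.5; V=np.array([.6076,.0423,.161])
print(delta(s,V-.151*d,tool_R(d)),abs(s["qd"]).max(),s["contact_force"],s["width"])
C=get_image("side")
a=cv2.resize(C["frame"][230:290,340:420],None,fx=10,fy=10,interpolation=cv2.INTER_CUBIC); cv2.imwrite("pics/z11.png",a[:,:,::-1])
print((proj(C,[V-[0,0,.001]])-[340,230]+.5)*10)
E
```

```text
clock: 17.48
position: [0.5002, -0.0643, 0.161]
ee_rot: [-0.0, 0.924, 0.383, -0.0]
contact_force: [-0.0, -0.0, -1.8]
width: 0.0122
(array([ 0.3,  0.5, -0. ]), array([-0.03,  0.04,  0.05])) 0.0006522282840962399 [-0.01433709 -0.03269001 -1.77730892] 0.012176433622419588
[[478.91631536 229.32108841]]
```

View pics/z11.png

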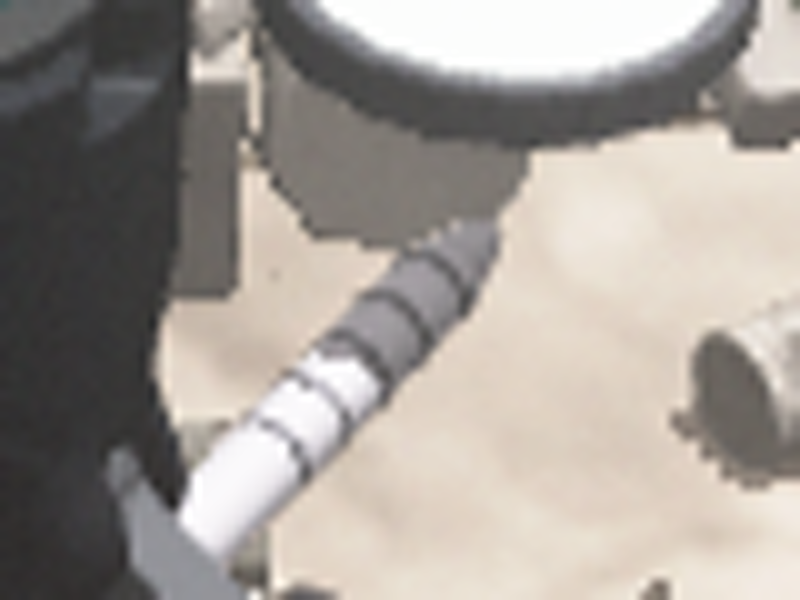

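The tip's end sits at ≈(490,228) in the zoom against the target (479,229), about 1 px or ~1.5 mm. The arm is still, and only the rod's weight shows on the wrist. Hand in.

```bash
python3 -c "
from rig import *
print(sign_off())"
```

```text
the job is handed in; nothing more can be done
None
```

The job is done and handed in at about 17.5 s: the rod went into the open tube to its collar stop, came out, and is now held level under the lens.

- **Grasp:** I lifted the rod straight up from its cradle at the middle of the handle. The jaw opening read about 12 mm on the 16 mm handle, a mismatch I can't explain. The rod did not move in the grip in any later wrist picture.
- **Open tube:** Mouth_2, the right-hand one, is open. Mouth_1 has the square-headed cap and was not pressed.
- **Insertion:** I pushed the rod in along the 30° axis, almost free of force. It stopped firmly, ending at about 16 N along the axis, and the wrist picture showed the collar flush on the nut. My pose estimate put the stop at about 97 mm instead of 100 mm, a 2–3 mm disagreement that I put down to calibration and grip offset.
- **Holding:** After drawing the rod out, I brought it in level from the robot's near side. At the last check the tool was within 0.6 mm of its target and level to about 0.1°. The side camera put the tip about 1 pixel (roughly 1.5 mm) from the point 50 mm below the glass.
- **At hand-in:** The joints were still, and the wrist carried only about 1.8 N, the rod's weight.

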